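Lay out seized valuables for the record photograph

ROBOT

A 6-joint arm with a two-finger parallel gripper is mounted at the origin on the work surface. World frame = base frame: x ahead of the robot, y to its left, z up, the work surface at z = 0. Lengths are in m, angles in rad, forces in N, time in s.
With the tool pointing down it reaches from about 0.2 to 0.875 m from the base axis. Payload 3.4 kg.
Tool frame: the origin (TCP) lies at the very end of the fingers, on their centre line; the grasp point (between the pads) lies 19 mm behind it; z points along the fingers, y is the line along which they close (so a half turn about z gives the same grasp; the last joint's range is limited). The gripper opens to 94 mm and grips with 3 to 60 N. Pads are 16 mm wide; open, the fingers measure 119 mm over their backs; the gripper's body (75 mm by 177 mm) begins 78 mm behind the grasp point.
Start: joints at [1.215, 0.276, 1.505, -0, 1.361, -0.121], TCP at [0.134, 0.559, 0.179] pointing down, gripper open.
Joint ranges: [-2.89, 2.89], [-0.75, 2.08], [0.22, 2.7], [-1.18, 4.32], [0.11, 2.71], [-2.7, 2.7]. Speed limits (rad/s): [2.57, 2.57, 3.14, 3.14, 3.14, 3.14].

INTERFACE

Orientations are given as a unit quaternion [x, y, z, w].
In Python, from bench import ctrl gives the robot as it stands. The module is installed in compiled form; this text tells all that it offers. Calls block until the motion is done:
- ctrl.reach(position, orientation): joint-space move of the TCP to a pose.
- ctrl.move_linear(position, frame=None, rate=0.15, max_force=None): straight line of the TCP; frame=None keeps the orientation; rate is the mean speed in m/s. With max_force (N) it stops when the force on the tool has changed by that much, and returns True; else False.
- ctrl.move_joints(angles): joint-space move.
- ctrl.command_gripper(opening, grip_force=None): finger opening in m; grip_force is the grip in N (None keeps the last); returns when the fingers have stopped.
- ctrl.sleep(seconds).
- ctrl.ik(position, orientation): joint angles nearest the present ones, or None.
- ctrl.get_state(): the state.
- ctrl.camera(name): name is "side" or "top" or "wrist"; returns the picture (400x640x3 uint8, blue, green, red); there is no depth.
- ctrl.camera_info(name): a dict with "intrinsics" (3x3 intrinsics, pixels), "position" and "orientation" of the camera in the world. Camera axes: x right, y up, looking along -z (the intrinsics and any distortion apply to the point x, -y, -z); pixel columns grow to the right and rows downward; lengths in m; the calibration is good to about 2 mm. A picture is of the moment at which its call begins: read the wrist's pose just before it. camera_info takes no time and is no camera call; for the wrist camera it gives the pose at the moment of the call.
A pose or a line that the arm cannot do raises ctrl.MotionError and nothing moves.
- ctrl.hand_in(): hands the job in; it is judged then, once.
The state is a dict: "time": time; "joints": joint angles; "dq": joint speeds; "tau": joint torques, N m; "eef_pos": TCP position; "eef_rot": TCP orientation; "wrist_force": force on the tool from outside, world axes, zero at the start; "ft_torque": the same for the moment, N m; "opening": finger opening in m; "grip_force": force on a finger pad.
Only numpy, scipy, OpenCV 4.12 (cv2) and the standard library are available. Lean on these libraries where they do the work, as an engineer would, in place of code of your own. Each camera call takes 0.05 s, during which the arm holds its last target. There are 200 camera calls.

TASK

Lay out the things from the grey mat on the white board for the record photograph, each with the box it was found in: the gold watch about 3 cm clear in front of the orange box (on the robot's side) and the steel watch likewise in front of the navy box, each centred on its box with its bracelet pointing straight at it; the orange ring box on top of the orange box and the white-and-green memory stick on top of the navy box, both in the middle of the lid and square with it. Lay the black-and-white scale flat on the board midway between the two watches, in line with them, its length running parallel to the bracelets. Set everything down gently and let go, and do not shift the two presentation boxes, the black memory stick or the camera.

Things in the scene. Friction and masses are not known exactly. Their poses are not given: they have to be found in the camera images.
- photo_board: White foam board taped to the table, fixed, 270 (x) x 345 (y) x 5 mm, blue tape at its corners. Origin at the centre of its underside; +x points away from the robot (turned up to 7 degrees), +y left, z up. The two presentation boxes stand side by side on its far half, some 190 mm apart, square to it within 3 degrees.
- orange_box: Closed orange presentation box with a brass line round its flat lid, 90 (x) x 100 (y) x 60 mm high, 0.45 kg, standing loose on the photo board, left or right of the navy one. Origin at the centre of its underside; -x is its front (brass clasp), facing the robot; z up.
- navy_box: Closed navy-blue presentation box, otherwise the same as the orange one: 90 (x) x 100 (y) x 60 mm high, 0.45 kg, loose on the photo board. Origin at the centre of its underside; -x is its front, facing the robot; z up.
- gold_watch: Gold watch, black dial, clasped round a firm cream holder block 48 (x) x 58 (y) x 40 mm high. The 20 mm wide bracelet runs along x round the block's middle (54 mm over it); the 38 mm head on top, 55 mm high overall. Grip the block's bare ends, facing +y and -y (58 mm, rigid). 0.2 kg. Origin: centre of the underside, z up. Starts on the grey mat.
- steel_watch: Steel wristwatch with a blue dial on a holder block; sizes, grip, axes and origin exactly as the gold watch. Starts on the grey mat.
- ring_box: Small closed orange ring box, a cube-like box 55 (x) x 55 (y) x 45 mm high, about 90 g, plain orange lid. Origin at the centre of its underside, z up. Starts on the grey mat.
- white_stick: White memory stick with a green cap lying flat, 58 (x) x 20 (y) x 10 mm high, about 25 g. Origin at the centre of its underside, x along its length, z up. Starts on the grey mat.
- scale: Rigid photo scale: a white bar with a black-and-white checker, lying flat, 100 (x) x 20 (y) x 8 mm high, about 35 g. Origin at the centre of its underside, x along its length, z up. Starts on the grey mat.
- black_stick: Black memory stick, sizes, origin and axes as the white one; a bystander on the grey mat. The mat is fixed, 250 x 340 mm, 3 mm thick, beside the board; the six things on it lie in two rows of three, about 110 mm apart, their x axes within 0.45 rad of the direction away from the robot.
- camera: Black compact camera standing on the table beyond the board and the mat, 108 mm wide, 34 mm deep (62 with the lens), 71 mm high; a bystander. Origin at the centre of its underside.
Not all that is in view belongs to the job. What is shaped like the gold_watch but purple is not meant. Leave any turquoise look-alike of the white_stick alone.

How it is judged:
By the outcome, as a careful person would: the job done as asked, in the order asked, and still so for the second after the job is handed in, with the robot touching nothing.
It also fails if it takes over 141 s, if anything falls off the work surface, if the arm or the gripper's body presses on something with over 40 N, if the wrist force passes 120 N, or if a joint passes its speed limit or range.

## Working session

There is one attempt and no reset: what is moved stays moved. The work goes in short steps, each a Python script; the robot and the scene stay as the last script left them, time stands still between calls to the robot, and variables do not carry over. Pictures are saved under pics/ and viewed, at most 14 in all, crops included, and the job is handed in when it is done.

```bash
mkdir -p pics
python3 - <<'E'
from bench import ctrl
import cv2
for n in ("top","side"):
    im=ctrl.camera(n); cv2.imwrite(f"pics/{n}0.png",im)
    i=ctrl.camera_info(n); print(n,i)
cv2.imwrite("pics/wrist0.png",ctrl.camera("wrist")); print(ctrl.camera_info("wrist")); s=ctrl.get_state(); print(s)
E
```

```text
top {'intrinsics': array([[366.03571307,   0.        , 319.76562047],
       [  0.        , 366.03571307, 196.80739602],
       [  0.        ,   0.        ,   1.        ]]), 'position': array([0.35388193, 0.03037069, 0.97567488]), 'orientation': array([ 0.06193214, -0.07933097, -0.69979197,  0.70722147])}
side {'intrinsics': array([[367.34024993,   0.        , 315.32080209],
       [  0.        , 367.34024993, 200.97447694],
       [  0.        ,   0.        ,   1.        ]]), 'position': array([0.44649425, 0.73001812, 0.67872748]), 'orientation': array([-0.03201171,  0.41897419,  0.90565   , -0.05686791])}
{'intrinsics': array([[284.59038338,   0.        , 320.70764993],
       [  0.        , 284.59038338, 198.79228877],
       [  0.        ,   0.        ,   1.        ]]), 'position': array([0.06739305, 0.57469612, 0.38495956]), 'orientation': array([-0.09525418, -0.07382196,  0.61437144,  0.77975938])}
{'time': 0.15, 'joints': array([ 1.21501274e+00,  2.76438611e-01,  1.50579346e+00,  7.48183121e-06,
        1.36072185e+00, -1.20982340e-01]), 'dq': array([-0.00036787, -0.0005251 , -0.00365062, -0.00129038, -0.00075189,
       -0.0004421 ]), 'tau': array([ 1.84211203e-03, -4.04926300e+01, -2.37432200e+01,  6.98797312e-02,
        3.15587106e-02, -7.36668881e-05]), 'eef_pos': array([0.13360863, 0.55880081, 0.1787293 ]), 'eef_rot': array([ 1.17131870e-01,  9.93116137e-01, -6.60523096e-04, -1.64274026e-04]), 'wrist_force': array([ 0.39644697, -1.14257233, -0.00729965]), 'ft_torque': array([ 0.00634771,  0.01557798, -0.04659472]), 'grip_force': 0.0, 'opening': 0.0940203385912913}
```

View pics/top0.png

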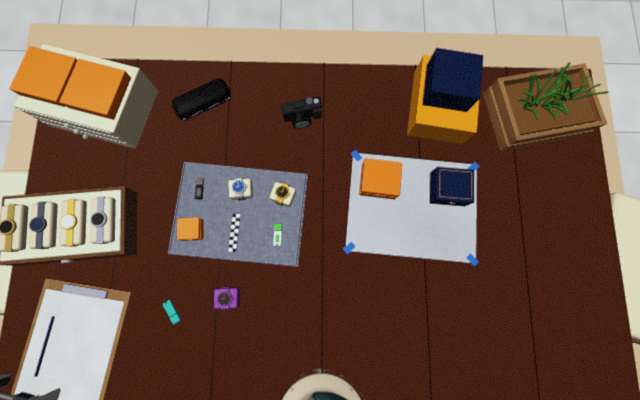

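View pics/side0.png

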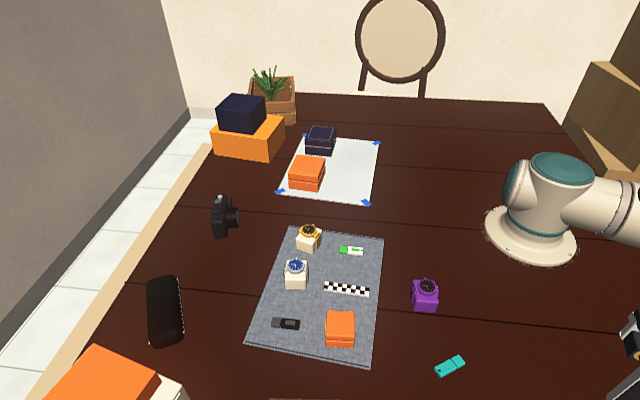

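```bash
cat > h.py <<'E'
from bench import ctrl
import cv2, numpy as np
from scipy.spatial.transform import Rotation as R
def ray(px,z,i):
    px=np.atleast_2d(px).astype(float); K=i["intrinsics"]
    d=np.c_[(px[:,0]-K[0,2])/K[0,0],-(px[:,1]-K[1,2])/K[1,1],-np.ones(len(px))]
    d=R.from_quat(i["orientation"]).apply(d); p=i["position"]
    return p+d*((z-p[2])/d[:,2])[:,None]
def proj(P,i):
    c=R.from_quat(i["orientation"]).inv().apply(np.atleast_2d(P)-i["position"]); K=i["intrinsics"]
    return np.c_[K[0,2]-K[0,0]*c[:,0]/c[:,2],K[1,2]+K[1,1]*c[:,1]/c[:,2]]
def down(yaw):  # tool z down, tool y (closing) along world direction yaw+90deg
    return (R.from_euler('z',yaw)*R.from_euler('x',np.pi)).as_quat()
def shot(n,name=None):
    i=ctrl.camera_info(n); im=ctrl.camera(n)
    if name: cv2.imwrite(f"pics/{name}.png",im); np.save(f"pics/{name}.npy",i,allow_pickle=True)
    return im,i
E
python3 - <<'E'
from h import *
i=ctrl.camera_info("top")
for n,p,z in [("matc",(238,214),.003),("ring",(189,229),.045),("scale",(234,232),.011),("white",(278,235),.013),("gold",(282,193),.05),("steel",(239,188),.05),("black",(199,188),.01),("boardc",(413,207),.005),("obox",(381,177),.065),("nbox",(453,184),.065),("cam",(302,108),.07),("stack",(455,75),.2),("stackbase",(445,135),.05),("tray",(125,190),.08)]: print(n,ray(p,z,i)[0].round(3))
w=ctrl.camera_info("wrist"); s=ctrl.get_state()
T=R.from_quat(s["eef_rot"]); print("cam in tool",T.inv().apply(w["position"]-s["eef_pos"]), "view dir tool",T.inv().apply(R.from_quat(w["orientation"]).apply([0,0,-1])), T.as_matrix().round(2).tolist())
for yaw in (0,np.pi,np.pi/2,-np.pi/2):
  for p in ((.4,.2,.28),(.4,-.2,.28)): print(yaw,p,ctrl.ik(p,down(yaw)))
E
```

```text
matc [0.502 0.225 0.003]
ring [0.455 0.338 0.045]
scale [0.453 0.232 0.011]
white [0.446 0.116 0.013]
gold [0.551 0.106 0.05 ]
steel [0.562 0.217 0.05 ]
black [0.57  0.332 0.01 ]
boardc [ 0.526 -0.246  0.005]
obox [ 0.593 -0.149  0.065]
nbox [ 0.577 -0.335  0.065]
cam [0.777 0.058 0.07 ]
stack [ 0.807 -0.303  0.2  ]
stackbase [ 0.716 -0.328  0.05 ]
tray [0.547 0.491 0.08 ]
cam in tool [ 0.06813208 -0.00022448 -0.20621846] view dir tool [-2.39422624e-01 -9.29558612e-04  9.70915003e-01] [[-0.97, 0.23, -0.0], [0.23, 0.97, -0.0], [0.0, -0.0, -1.0]]
0 (0.4, 0.2, 0.28) [ 3.07834795e-01  3.51525879e-02  1.55770841e+00 -4.44089210e-16
  1.54873165e+00  1.87863112e+00]
0 (0.4, -0.2, 0.28) [-6.19460423e-01  3.51525879e-02  1.55770841e+00 -4.44089210e-16
  1.54873165e+00  9.51335904e-01]
3.141592653589793 (0.4, 0.2, 0.28) [ 0.3078348   0.03515259  1.55770841  0.          1.54873165 -1.26296153]
3.141592653589793 (0.4, -0.2, 0.28) [-0.61946042  0.03515259  1.55770841  0.          1.54873165 -2.19025675]
1.5707963267948966 (0.4, 0.2, 0.28) [ 3.07834795e-01  3.51525879e-02  1.55770841e+00 -4.44089210e-16
  1.54873165e+00  3.07834795e-01]
1.5707963267948966 (0.4, -0.2, 0.28) [-0.61946042  0.03515259  1.55770841  0.          1.54873165 -0.61946042]
-1.5707963267948966 (0.4, 0.2, 0.28) None
-1.5707963267948966 (0.4, -0.2, 0.28) [-6.19460423e-01  3.51525879e-02  1.55770841e+00 -4.44089210e-16
  1.54873165e+00  2.52213223e+00]
```

Run:
```python
from h import *
ctrl.reach([.39,.225,.30],down(0)); ctrl.sleep(.2); shot("wrist","wmat")
ctrl.reach([.42,-.24,.30],down(0)); ctrl.sleep(.2); shot("wrist","wboard")
print(ctrl.get_state()["time"])
```

```text
4.1417
```

View pics/wmat.png

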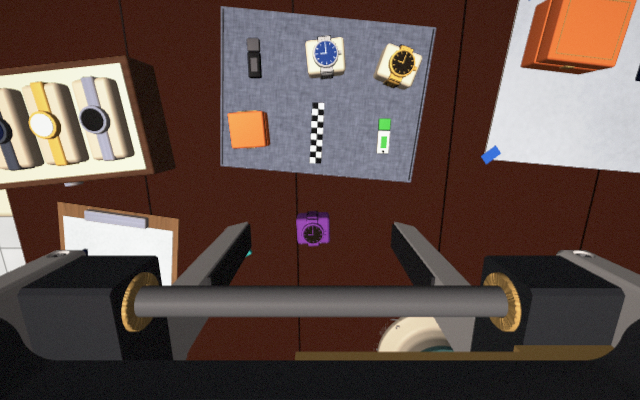

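View pics/wboard.png

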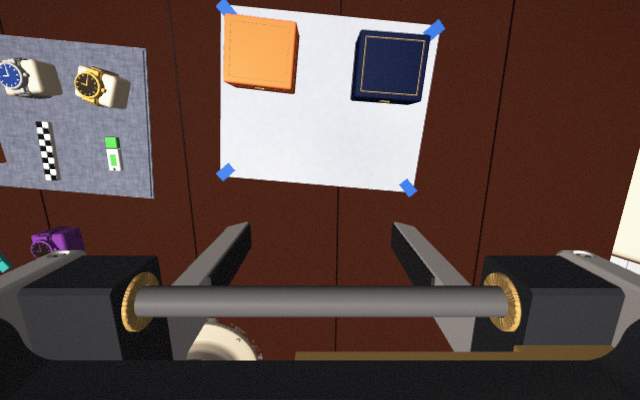

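Run:
```python
from h import *
im={}
for n,p in [("nbox",(.577,-.335)),("obox",(.593,-.149)),("steel",(.562,.217)),("ring",(.455,.338)),("scale",(.453,.232)),("white",(.446,.116)),("gold",(.551,.106))]:
    ctrl.reach([p[0]-.068,p[1],.16],down(0)); ctrl.sleep(.15); m,i=shot("wrist","n_"+n)
    u,v=proj([*p,.03],i)[0].round().astype(int); im[n]=m[max(v-75,0):v+75,u-75:u+75]; print(n,(u,v),im[n].shape)
    im[n]=cv2.resize(im[n],(260,260))
b=np.zeros_like(im["gold"])
cv2.imwrite("pics/near.png",np.vstack([np.hstack([im["nbox"],im["obox"],im["steel"]]),np.hstack([im["gold"],im["white"],im["ring"]])]))
print(ctrl.get_state()["time"])
```

```text
nbox (np.int64(320), np.int64(131)) (150, 150, 3)
obox (np.int64(318), np.int64(131)) (150, 150, 3)
steel (np.int64(319), np.int64(131)) (150, 150, 3)
ring (np.int64(319), np.int64(132)) (150, 150, 3)
scale (np.int64(321), np.int64(131)) (150, 150, 3)
white (np.int64(321), np.int64(131)) (150, 150, 3)
gold (np.int64(321), np.int64(129)) (150, 150, 3)
10.7
```

View pics/near.png

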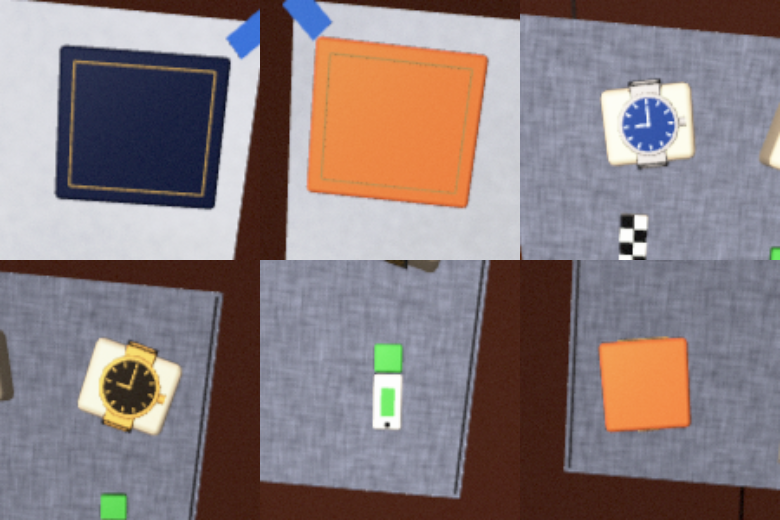

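```bash
cat > seg.py <<'E'
from h import *
def mask(n,im):
    h=cv2.cvtColor(im,cv2.COLOR_BGR2HSV); H,S,V=[h[...,k].astype(int) for k in range(3)]
    if n in("obox","ring"): m=(H<18)&(S>130)&(V>150)
    elif n=="nbox": m=(H>100)&(H<130)&(S>70)&(V<100)
    elif n in("gold","steel"): m=(V>175)&(H<45)&(S<90)&(S>8)
    elif n=="white": m=((H>45)&(H<75)&(S>90)&(V>100))|((V>200)&(S<30))
    else: m=(V>200)&(S<30)|(V<60)&(S<60)
    return m.astype(np.uint8)
Z=dict(obox=.065,nbox=.065,ring=.048,gold=.043,steel=.043,white=.013,scale=.011)
L=dict(obox=(.09,.1),nbox=(.09,.1),ring=(.055,.055),gold=(.048,.058),steel=(.048,.058),white=(.058,.02),scale=(.1,.02))
def find(n,im,i,guess,z=None,rad=75):
    """rect of the named thing near guess(x,y): centre x,y, yaw of x axis, sizes along x,y"""
    z=Z[n] if z is None else z
    m=mask(n,im); u,v=proj([*guess,z],i)[0]; k=np.zeros_like(m)
    cv2.circle(k,(int(u),int(v)),rad,1,-1); m=m*k
    if n in("scale","nbox","gold","steel"): m=cv2.morphologyEx(m,cv2.MORPH_CLOSE,np.ones((5,5),np.uint8))
    if n!="scale": m=cv2.morphologyEx(m,cv2.MORPH_OPEN,np.ones((3,3),np.uint8))
    if n=="white": m=cv2.morphologyEx(m,cv2.MORPH_CLOSE,np.ones((5,5),np.uint8))
    cs=cv2.findContours(m,cv2.RETR_EXTERNAL,cv2.CHAIN_APPROX_NONE)[0]
    c=max(cs,key=cv2.contourArea)
    P=ray(c.reshape(-1,2),z,i)[:,:2]*1000
    (cx,cy),(w,h),a=cv2.minAreaRect(P.astype(np.float32)); a=np.radians(a)
    while a>np.pi/4: a-=np.pi/2; w,h=h,w
    while a<-np.pi/4: a+=np.pi/2; w,h=h,w
    return np.array([cx/1000,cy/1000,a,w/1000,h/1000])
E
python3 - <<'E'
from seg import *
res={}
for n,p in [("nbox",(.577,-.335)),("obox",(.593,-.149)),("steel",(.562,.217)),("ring",(.455,.338)),("scale",(.453,.232)),("white",(.446,.116)),("gold",(.551,.106))]:
    im=cv2.imread(f"pics/n_{n}.png"); i=np.load(f"pics/n_{n}.npy",allow_pickle=True).item()
    r=find(n,im,i,p,rad=95 if n[1:]=="box" else 60); res[n]=r; print(n,r.round(4),"expect",L[n])
np.save("res.npy",res,allow_pickle=True)
E
```

```text
nbox [ 0.5775 -0.3407 -0.0709  0.0879  0.098 ] expect (0.09, 0.1)
obox [ 0.5959 -0.1512 -0.1094  0.0886  0.0985] expect (0.09, 0.1)
steel [0.5671 0.2189 0.0797 0.0503 0.0564] expect (0.048, 0.058)
ring [0.4582 0.3415 0.0544 0.0548 0.054 ] expect (0.055, 0.055)
scale [ 0.4518  0.2323 -0.0567  0.0993  0.0198] expect (0.1, 0.02)
white [ 0.448   0.1188 -0.0081  0.0573  0.0194] expect (0.058, 0.02)
gold [ 0.5593  0.1246 -0.3302  0.046   0.0187] expect (0.048, 0.058)
```

```bash
sed -i 's/    c=max(cs,key=cv2.contourArea)/    c=np.vstack([c for c in cs if cv2.contourArea(c)>60]) if n in("gold","steel") else max(cs,key=cv2.contourArea)/' seg.py
python3 - <<'E'
from seg import *
res=np.load("res.npy",allow_pickle=True).item()
for n,p in [("steel",(.567,.219)),("gold",(.555,.108))]:
    im=cv2.imread(f"pics/n_{n}.png"); i=np.load(f"pics/n_{n}.npy",allow_pickle=True).item()
    r=find(n,im,i,p,rad=38); res[n]=r; print(n,r.round(4))
np.save("res.npy",res,allow_pickle=True)
o,b=res["obox"],res["nbox"]; print("box line angle",np.arctan2(*(o-b)[:2])*-1, np.hypot(*(o-b)[:2]))
for n,bn in (("gold","obox"),("steel","nbox")):
    c=res[bn]; a=c[2]; d=.045+.03+.027; print(n,"target",c[:2]-d*np.array([np.cos(a),np.sin(a)]),a)
for p,a in [((.49,-.14,.03),-.11),((.476,-.333,.03),-.07),((.596,-.151,.14),-.11),((.5775,-.34,.14),-.07),((.56,.11,.03),-.33)]:
  for k in (0,np.pi,-np.pi/2,np.pi/2): q=ctrl.ik(p,down(a+k)); print(p,k,None if q is None else q.round(2))
E
```

```text
steel [0.5671 0.2189 0.0797 0.0503 0.0564]
gold [ 0.5531  0.1069 -0.3337  0.046   0.0561]
box line angle -0.09664729700607838 0.19039088049737632
gold target [ 0.49446013 -0.14010154] -0.10942289760473978
steel target [ 0.47573428 -0.33351632] -0.07090719665557765
(0.49, -0.14, 0.03) 0 [-0.41  0.31  1.87 -0.    0.96  1.27]
(0.49, -0.14, 0.03) 3.141592653589793 [-0.41  0.31  1.87  0.    0.96 -1.88]
(0.49, -0.14, 0.03) -1.5707963267948966 None
(0.49, -0.14, 0.03) 1.5707963267948966 [-0.41  0.31  1.87 -0.    0.96 -0.3 ]
(0.476, -0.333, 0.03) 0 [-0.73  0.4   1.71 -0.    1.03  0.91]
(0.476, -0.333, 0.03) 3.141592653589793 [-0.73  0.4   1.71  0.    1.03 -2.23]
(0.476, -0.333, 0.03) -1.5707963267948966 [-0.73  0.4   1.71 -0.    1.03  2.48]
(0.476, -0.333, 0.03) 1.5707963267948966 [-0.73  0.4   1.71  0.    1.03 -0.66]
(0.596, -0.151, 0.14) 0 [-0.36  0.36  1.48 -0.    1.3   1.32]
(0.596, -0.151, 0.14) 3.141592653589793 [-0.36  0.36  1.48  0.    1.3  -1.82]
(0.596, -0.151, 0.14) -1.5707963267948966 None
(0.596, -0.151, 0.14) 1.5707963267948966 [-0.36  0.36  1.48  0.    1.3  -0.25]
(0.5775, -0.34, 0.14) 0 [-0.64  0.44  1.35 -0.    1.35  1.  ]
(0.5775, -0.34, 0.14) 3.141592653589793 [-0.64  0.44  1.35  0.    1.35 -2.14]
(0.5775, -0.34, 0.14) -1.5707963267948966 [-0.64  0.44  1.35 -0.    1.35  2.58]
(0.5775, -0.34, 0.14) 1.5707963267948966 [-0.64  0.44  1.35  0.    1.35 -0.57]
(0.56, 0.11, 0.03) 0 [ 0.07  0.39  1.73 -0.    1.02  1.97]
(0.56, 0.11, 0.03) 3.141592653589793 [ 0.07  0.39  1.73  0.    1.02 -1.17]
(0.56, 0.11, 0.03) -1.5707963267948966 None
(0.56, 0.11, 0.03) 1.5707963267948966 [ 0.07  0.39  1.73 -0.    1.02  0.4 ]
```

```bash
cat > act.py <<'E'
from seg import *
def pick(p,yaw,g,pre,force,zs=.003,zh=.17):
    q=down(yaw); ctrl.command_gripper(pre); ctrl.reach([*p,zh],q)
    ctrl.move_linear([*p,zs+g+.03],rate=.15)
    hit=ctrl.move_linear([*p,zs+g],rate=.05,max_force=6)
    ctrl.command_gripper(0.0,force); s=ctrl.get_state()
    ctrl.move_linear([*p,zs+g+.03],rate=.08); ctrl.move_linear([*p,zh],rate=.2)
    e=ctrl.get_state(); print("pick hit",hit,"z",s["eef_pos"][2].round(4),"open",s["opening"].round(4),e["opening"].round(4),"grip",round(float(e["grip_force"]),1),"t",round(e["time"],1))
    return s["eef_pos"][2]-zs
def place(p,yaw,g,zs,rel,zh=.17):
    q=down(yaw); ctrl.reach([*p,zh],q)
    ctrl.move_linear([*p,zs+g+.02],rate=.15); ctrl.sleep(.2)
    hit=ctrl.move_linear([*p,zs+g-.001],rate=.02,max_force=2.5); ctrl.sleep(.15)
    s=ctrl.get_state(); ctrl.command_gripper(rel); ctrl.sleep(.1)
    ctrl.move_linear([*p,zs+g+.03],rate=.06); ctrl.move_linear([*p,zh],rate=.2)
    print("place hit",hit,"z",s["eef_pos"].round(4),"nominal z",round(zs+g,4),"F",s["wrist_force"].round(1),"t",round(ctrl.get_state()["time"],1))
def front(b): return b[:2]-.102*np.array([np.cos(b[2]),np.sin(b[2])])
E
python3 - <<'E'
from act import *
r=np.load("res.npy",allow_pickle=True).item()
for n,bn in (("gold","obox"),("steel","nbox")):
    w,b=r[n],r[bn]
    g=pick(w[:2],w[2],.009,.085,20)
    place(front(b),b[2],g,.005,.078)
ctrl.reach([.47,-.24,.2],down(-.09)); ctrl.sleep(.15); shot("wrist","chk1")
E
```

```text
Traceback (most recent call last):
  File "act.py", line 8, in pick
    e=ctrl.get_state(); print("pick hit",hit,"z",s["eef_pos"][2].round(4),"open",s["opening"].round(4),e["opening"].round(4),"grip",round(float(e["grip_force"]),1),"t",round(e["time"],1))
                                                                                 ^^^^^^^^^^^^^^^^^^
AttributeError: 'float' object has no attribute 'round'
```

Gold is lifted; only the print failed. Continuing from here.

```bash
sed -i 's/s\["opening"\].round(4),e\["opening"\].round(4)/np.round([s["opening"],e["opening"]],4)/' act.py
python3 - <<'E'
from act import *
s=ctrl.get_state(); print(s["eef_pos"],s["opening"],s["grip_force"],s["time"])
r=np.load("res.npy",allow_pickle=True).item()
assert .05<s["opening"]<.065
place(front(r["obox"]),r["obox"][2],.009,.005,.078)
w,b=r["steel"],r["nbox"]
g=pick(w[:2],w[2],.009,.085,20)
place(front(b),b[2],g,.005,.078)
ctrl.reach([.47,-.24,.2],down(-.09)); ctrl.sleep(.15); shot("wrist","chk1")
E
```

```text
[0.55201528 0.10678113 0.16860615] 0.05750636470660593 19.999670684337616 15.1
place hit True z [ 0.4942 -0.14    0.0142] nominal z 0.014 F [-0.2 -0.2  6.4] t 20.5
pick hit False z 0.0122 open [0.0578 0.0579] grip 20.0 t 25.9
place hit True z [ 0.4756 -0.3334  0.0142] nominal z 0.0142 F [0.3 0.9 6.9] t 32.3
```

View pics/chk1.png

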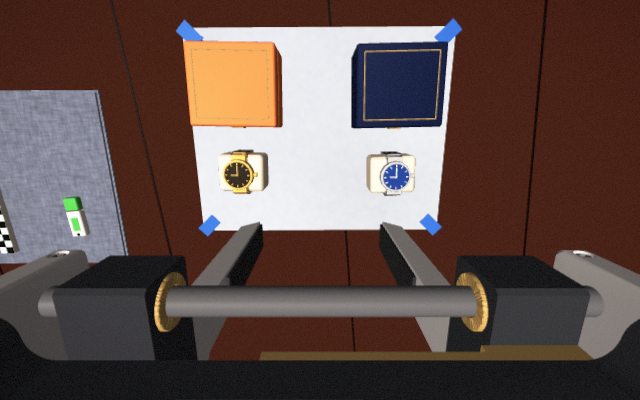

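Run:
```python
from act import *
r=np.load("res.npy",allow_pickle=True).item()
w,b=r["ring"],r["obox"]
g=pick(w[:2],w[2],.012,.085,15,zh=.2)
place(b[:2],b[2],g,.065,.08,zh=.2)
w,b=r["white"],r["nbox"]
g=pick(w[:2],w[2],.002,.045,10,zh=.2)
place(b[:2],b[2],g,.065,.04,zh=.2)
w=r["scale"]
g=pick(w[:2],w[2],.002,.045,10)
p=(front(r["obox"])+front(r["nbox"]))/2; a=(r["obox"][2]+r["nbox"][2])/2
place(p,a,g,.005,.04)
ctrl.command_gripper(.09)
ctrl.reach([.43,-.24,.22],down(-.09)); ctrl.sleep(.15); shot("wrist","chk2"); print(p,a)
```

```text
pick hit False z 0.0152 open [0.0547 0.0549] grip 15.0 t 39.4
place hit True z [ 0.5956 -0.1512  0.0771] nominal z 0.0772 F [ 0.4 -0.7  5.5] t 45.3
pick hit False z 0.005 open [0.0006 0.0004] grip 0.0 t 51.5
place hit False z [ 0.5776 -0.3408  0.0662] nominal z 0.067 F [-0.7  0.3  0. ] t 57.9
pick hit False z 0.005 open [0.0004 0.0004] grip 0.0 t 64.3
place hit False z [ 0.4852 -0.2369  0.0062] nominal z 0.007 F [-0.3 -0.4  0.2] t 71.0
[ 0.4850972  -0.23680893] -0.09016504713015872
```

View pics/chk2.png

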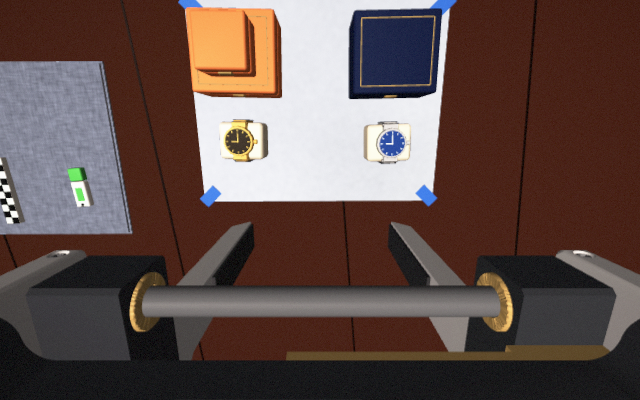

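Run:
```python
from act import *
r=np.load("res.npy",allow_pickle=True).item()
ctrl.command_gripper(.05)
ctrl.reach([.38,.175,.16],down(0)); ctrl.sleep(.15); im,i=shot("wrist","mat2"); im0=im
for n in("white","scale"): print(n,r[n].round(4),find(n,im,i,r[n][:2],rad=60).round(4))
p=r["white"][:2]
ctrl.reach([*p,.03],down(r["white"][2])); ctrl.sleep(.1); a,_=shot("wrist"); print(ctrl.get_state()["eef_pos"])
m,_=shot("side")
cv2.imwrite("pics/dbg.png",np.hstack([cv2.resize(a[80:380,170:470],(400,400)),cv2.resize(m[180:380,250:450],(400,400))]))
```

```text
white [ 0.448   0.1188 -0.0081  0.0573  0.0194] [ 0.4483  0.1188 -0.0207  0.0566  0.0196]
scale [ 0.4518  0.2323 -0.0567  0.0993  0.0198] [ 0.4518  0.2324 -0.0571  0.1005  0.0198]
[0.44887373 0.11944156 0.03156799]
```

View pics/dbg.png

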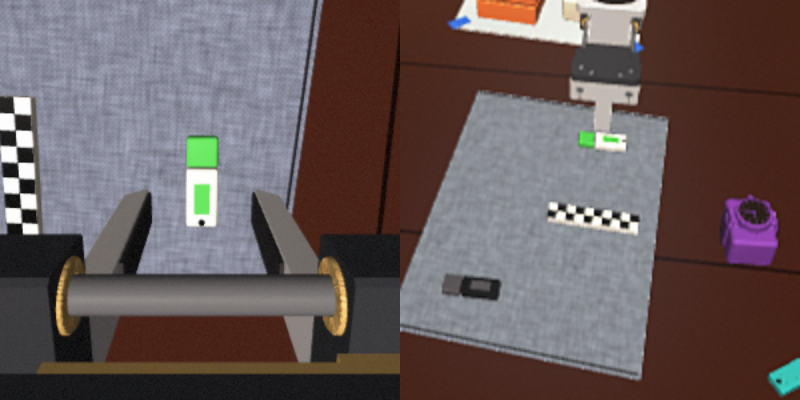

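Run:
```python
from act import *
r=np.load("res.npy",allow_pickle=True).item()
p=r["white"][:2]; print(ctrl.get_state()["time"])
ctrl.command_gripper(.034)
ctrl.move_linear([*p,.008],rate=.1)
hit=ctrl.move_linear([*p,-.004],rate=.02,max_force=4); s=ctrl.get_state(); print(hit,s["eef_pos"],s["wrist_force"],s["opening"])
m,_=shot("side"); a,_=shot("wrist")
ctrl.move_linear([*p,s["eef_pos"][2]+.001],rate=.02)
ctrl.command_gripper(0,10); s=ctrl.get_state(); print(s["eef_pos"],s["opening"],s["grip_force"],s["time"])
cv2.imwrite("pics/dbg2.png",np.hstack([cv2.resize(a[80:380,170:470],(400,400)),cv2.resize(m[200:300,310:410],(400,400))]))
```

```text
75.9333
False [ 0.44803936  0.11877607 -0.00403028] [ 0.68531569 -0.12639887  0.87561031] 0.03374643351454946
[ 0.44804364  0.11873203 -0.00301941] 0.0002471454231603523 0.0 78.5417
```

View pics/dbg2.png

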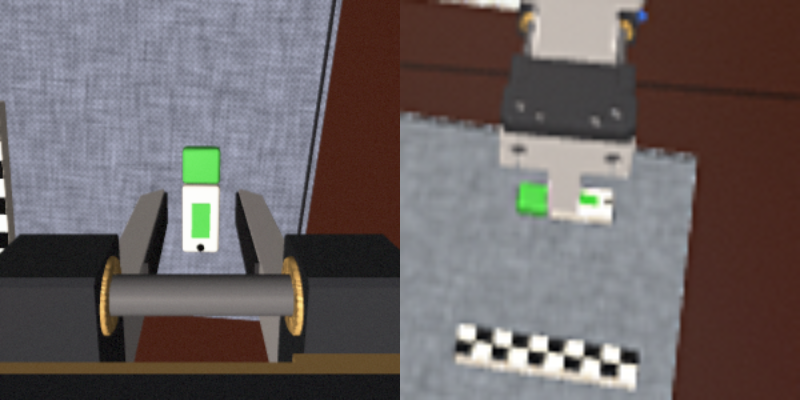

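Run:
```python
from act import *
r=np.load("res.npy",allow_pickle=True).item()
p=r["white"][:2]
ctrl.command_gripper(.034)
hit=ctrl.move_linear([*p,-.018],rate=.02,max_force=4); s=ctrl.get_state(); print(hit,s["eef_pos"],s["wrist_force"],s["opening"])
ctrl.move_linear([*p,s["eef_pos"][2]+.0015],rate=.02)
ctrl.command_gripper(0,10); s=ctrl.get_state(); print(s["eef_pos"],s["opening"],s["grip_force"],s["time"])
```

```text
False [ 0.4481047   0.11875756 -0.01795199] [ 0.35102944  0.25540256 -0.06384618] 0.033962412225055645
[ 0.44803977  0.11876046 -0.01640786] 0.019845065883074987 9.992628693580627 80.7667
```

Run:
```python
from act import *
r=np.load("res.npy",allow_pickle=True).item()
p=r["white"][:2]; b=r["nbox"]
ctrl.command_gripper(.034)
hit=ctrl.move_linear([*p,-.028],rate=.02,max_force=4); s=ctrl.get_state(); print(hit,s["eef_pos"],s["wrist_force"])
z=s["eef_pos"][2]+.0015
ctrl.move_linear([*p,z],rate=.02)
ctrl.command_gripper(0,10); s=ctrl.get_state(); print(s["eef_pos"],s["opening"],s["grip_force"])
ctrl.move_linear([*p,.03],rate=.08); ctrl.move_linear([*p,.16],rate=.2)
s=ctrl.get_state(); print(s["opening"],s["grip_force"],s["time"])
m,_=shot("side","held")
```

```text
True [ 0.44822348  0.11877118 -0.02284523] [-0.91548962  0.63391283  4.83805949]
[ 0.44787115  0.11874133 -0.02146641] 0.0198324975494212 9.99442845582962
0.019740814064346385 9.994444996118546 83.85
```

Run:
```python
from act import *
r=np.load("res.npy",allow_pickle=True).item()
b=r["nbox"]; g=-.0245
place(b[:2],b[2],g,.065,.034,zh=.18)
w=r["scale"]
g=pick(w[:2],w[2],g,.034,10,zh=.12)
if ctrl.get_state()["opening"]>.017:
    p=(front(r["obox"])+front(r["nbox"]))/2; a=(r["obox"][2]+r["nbox"][2])/2
    place(p,a,g,.005,.034,zh=.15)
    ctrl.reach([.44,-.24,.22],down(-.09)); ctrl.sleep(.15); shot("wrist","chk3"); print(ctrl.get_state()["time"])
```

```text
place hit True z [ 0.5773 -0.3406  0.0405] nominal z 0.0405 F [0.1 0.1 5.7] t 89.8
pick hit False z -0.0213 open [0.0198 0.0199] grip 10.0 t 95.4
place hit True z [ 0.4849 -0.2367 -0.0193] nominal z -0.0193 F [-0.1  0.2  6.5] t 101.6
102.1917
```

View pics/chk3.png

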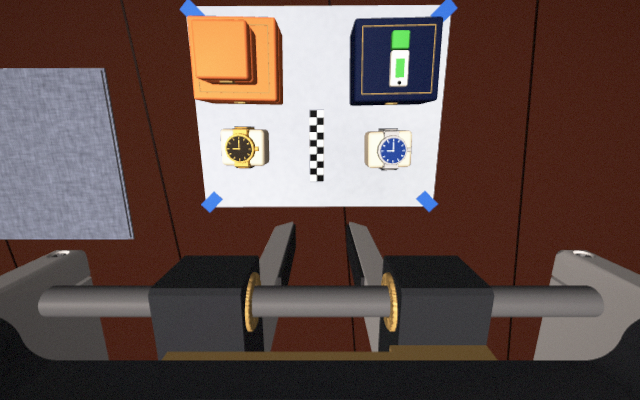

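Run:
```python
from seg import *
r=np.load("res.npy",allow_pickle=True).item()
ims=[]
for bn,wn,top in (("obox","gold","ring"),("nbox","steel","white")):
    b=r[bn]; ctrl.reach([b[0]-.045-.068,b[1],.19],down(0)); ctrl.sleep(.15); im,i=shot("wrist","f_"+bn)
    R2=np.array([[np.cos(b[2]),np.sin(b[2])],[-np.sin(b[2]),np.cos(b[2])]])
    for n,z,gs in ((wn,.045,b[:2]-.102*R2[0]),(top,.11 if top=="ring" else .075,b[:2]),(bn,.065,b[:2])):
        try:
            f=find(n,im,i,gs,z=z,rad=100 if n==bn else 45); print(n,"rel box",(R2@(f[:2]-b[:2])).round(4),"dyaw",(f[2]-b[2]).round(3),f.round(4))
        except Exception as e: print(n,e)
    if bn=="obox":
        h=cv2.cvtColor(im,cv2.COLOR_BGR2HSV)
    u,v=proj([*(b[:2]-.045*R2[0]),.05],i)[0].astype(int); ims.append(cv2.resize(im[max(v-95,0):v+95,u-95:u+95],(400,400)))
n="scale"; p=(r["obox"][:2]+r["nbox"][:2])/2-.102*np.array([1,-.09])
ctrl.reach([p[0]-.068,p[1],.17],down(0)); ctrl.sleep(.15); im,i=shot("wrist","f_scale")
h=cv2.cvtColor(im,cv2.COLOR_BGR2HSV); print("target scale",p, ctrl.get_state()["time"])
m=((h[...,2]<60)&(h[...,1]<110)).astype(np.uint8); u,v=proj([*p,.013],i)[0].astype(int); k=np.zeros_like(m); k[v-55:v+55,u-20:u+20]=1
P=ray(cv2.findNonZero(m*k).reshape(-1,2),.013,i)[:,:2]*1000; q=cv2.minAreaRect(P.astype(np.float32)); print(q)
for wn in("gold","steel"):
    b=r["obox" if wn=="gold" else "nbox"]; print(wn,find(wn,im,i,b[:2]-.102*np.array([np.cos(b[2]),np.sin(b[2])]),z=.045,rad=38).round(4))
cv2.imwrite("pics/final.png",np.hstack(ims))
```

```text
gold rel box [-0.1022 -0.0003] dyaw 0.001 [ 0.4942 -0.1403 -0.1087  0.0469  0.0575]
ring rel box [-0.0041  0.0001] dyaw 0.001 [ 0.5918 -0.1507 -0.1086  0.0724  0.083 ]
obox rel box [-0.0006 -0.0002] dyaw 0.001 [ 0.5952 -0.1513 -0.1082  0.0891  0.0986]
steel rel box [-0.1037 -0.0002] dyaw 0.011 [ 0.474  -0.3336 -0.0601  0.0522  0.0576]
white rel box [ 0.0003 -0.0004] dyaw -0.004 [ 0.5778 -0.3411 -0.0747  0.0568  0.0194]
nbox rel box [-0.0004 -0.0001] dyaw -0.001 [ 0.5771 -0.3408 -0.0723  0.088   0.098 ]
target scale [ 0.48466403 -0.23681161] 104.6
((484.6174011230469, -237.35519409179688), (17.74810028076172, 98.55599212646484), 84.8160629272461)
gold [ 0.494  -0.1409 -0.0952  0.0472  0.0559]
steel [ 0.4755 -0.3299 -0.0569  0.0506  0.0631]
```

View pics/final.png

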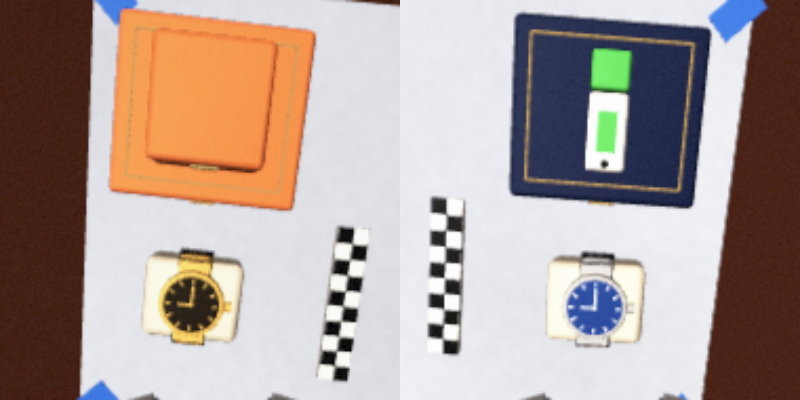

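```bash
python3 -c "
from bench import ctrl
print(ctrl.hand_in())"
```

```text
the job is handed in; nothing more can be done
None
```

All five things are laid out on the board as asked and the job is handed in at about 105 s. The first grasps of the stick and the scale missed and were redone, and in the last pictures the two boxes had not moved and the watches, stick and scale were within about 2 mm of target; the ring box I checked only by eye.

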